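# Tip the sorting tray and load the disc weight on the tester

## Robot

A 6-joint arm with a two-finger parallel gripper is mounted at the origin on the work surface. World frame = base frame: x ahead of the robot, y to its left, z up, the work surface at z = 0. Lengths are in m, angles in rad, forces in N, time in s.
With the tool pointing down it reaches from about 0.4 to 0.825 m from the base axis. Payload 7 kg.
Tool frame: the origin (TCP) lies at the very end of the fingers, on their centre line; the grasp point (between the pads) lies 19 mm behind it; z points along the fingers, y is the line along which they close (so a half turn about z gives the same grasp; the last joint's range is limited). The gripper opens to 88 mm and grips with 3 to 60 N. Pads are 19 mm wide; open, the fingers measure 130 mm over their backs; the gripper's body (78 mm by 193 mm) begins 47 mm behind the grasp point.
Start: joints at [-1.017, 0.359, 0.012, 0, -1.224, -0.288], TCP at [0.177, -0.651, 0.227] pointing down, gripper open.
Joint ranges: [-3.07, 3.07], [-1.43, 2.12], [-1.02, 1.25], [-3.03, 1.67], [-3.05, -0], [-3.03, 3.03]. Speed limits (rad/s): [2.39, 2.39, 3.01, 3.14, 3.14, 3.14].

## Interface

Orientations are given as [roll, pitch, yaw] about the fixed x, y, z axes, in that order (R = Rz(yaw) Ry(pitch) Rx(roll)).
In Python, from bench import r gives the robot as it stands.
- The arm moves only by the tool run_rows, called in YAML: its name, and indented under it one key for each argument. Schema: {"type":"object","properties":{"deltas":{"type":"array","items":{"type":"array","items":{"type":"array","items":{"type":"number"},"minItems":5,"maxItems":5},"minItems":1,"maxItems":12},"minItems":1,"maxItems":1},"only":{"type":"string"},"quiet":{"type":"boolean"},"lines":{"type":"string"}},"required":["deltas"],"additionalProperties":false}. deltas is a list that holds a single list of rows (three levels of brackets), with 1 to 12 rows, each of 5 numbers: the opening from 0.0 (shut) to 1.0 (fully open), then dx, dy, dz in units of 50 mm, then a turn about the tool's z in units of 0.25 rad; each row is the pose to reach, as a shift and turn from the pose commanded when the call began, along the tool's axes at that moment; what a row does not reach only later rows make up. A row lasts 1/8 s, in which the tool goes at most 0.0625 m and 0.188 rad, less where a joint would pass 70% of its speed; a pose out of reach is approached as far as the arm can. The fingers move at their own pace and stop on an object; the grip force is fixed at half the most. Time passes only in rows, so rows that do not move let the fingers close. The tool returns the time, the measured TCP pose, the force, the opening and the grip force at its end. only (a regular expression) keeps the lines of the reply that match it, lines (a string "A,B") keeps lines A to B, and quiet returns only ok. Input that does not fit is refused with a message, and nothing moves.
- r.state(): the state, without advancing time (a new reading comes with each control period).
- r.get_image(name): name is "side" or "top"; returns a dict with "image" (400x640x3 uint8, red, green, blue), "mtx" (3x3 intrinsics, pixels), "rvec" (rotation vector, rad) and "tvec" (3), from world to camera coordinates, as OpenCV has them. Camera axes: x right, y down, z forward; pixel columns grow to the right and rows downward; lengths in m; the calibration is good to about 2 mm. A picture is of the moment at which its call begins. There is no depth.
- r.hand_in(): hands the job in; it is judged then, once.
The state is a dict: "t": time; "joint_positions": joint angles; "qd": joint speeds; "joint_efforts": joint torques, N m; "tool_pos": TCP position; "orientation": TCP orientation; "contact_force": force on the tool from outside, world axes, zero at the start; "moment": the same for the moment, N m; "gripper_width": opening from 0.0 (shut) to 1.0 (fully open); "grasp_force": force on a finger pad.
Only numpy, scipy, OpenCV 4.12 (cv2) and the standard library are available. Lean on these libraries where they do the work, as an engineer would, in place of code of your own. Each camera call takes 0.05 s, during which the arm holds its last target. There are 200 camera calls.

## Task

Lift the tray by its bar so that the flat disc weight slides down by itself into the V-shaped nook at the narrow end, without the gripper touching it before it is there, then lower the tray gently until it is level again. Take the disc from the nook and lay it gently, flat and centred, on the small round platform on top of the tester; leave the other things on the bench alone.

Things in the scene. Friction and masses are not known exactly. Their poses are not given: they have to be found in the camera images.
- stand: Grey metal stand of the tray, fixed to the bench, base 200 x 180 x 10 mm. Origin: centre of its underside; x points horizontally from the tray's lift bar towards the nook, y along the hinge line, z up. Two hinge cheeks 24 x 10 mm at x = 65, y = +-84 mm reach 76 mm high; a rest block is under the tray; under the nook only the base is in the way, 10 mm high.
- tray (a joint): Hinge of the aluminium tray: 0 = level, grows as the bar is lifted, stop at 1.0 rad; falls shut by its own weight (under 5 N at the bar). Tray: sheet 129 x 150 mm, walls 12 mm high, two fences converging to a 48 mm throat at the hinge line, then the nook. The disc begins to slide at 0.25 to 0.5 rad depending on friction; at 0.85 rad it reaches the nook within 2 s.
- tray_hinge (a point): Midpoint of the hinge line, 66 mm above the bench; the line runs along the stand's y. Fixed.
- tray_bar (a point): Centre of the tray's lift bar: round steel bar, 10 mm thick, running along the stand's y, 74 mm free length between two side arms, 36 mm clear of the tray's back wall. With the tray level it is 165 mm to the -x side of the hinge line and 9 mm above it (75 mm above the bench); it moves on a circle about the hinge line, up and towards the nook. Moves with the tray.
- tray_nook (a point): Where the centre of the disc's underside lies in the V-shaped nook. Tray level: 34 mm to the +x side of the hinge line, 70 mm above the bench. The nook is a tongue 16 mm wide, open on both y sides, reaching 67 mm past the hinge line, with a V-shaped stop 8 mm high at its end. The disc overhangs the tongue by 14 mm on both y sides, where fingers can reach down past it. Moves with the tray.
- disc: Loose plain dark steel disc weight, 44 mm diameter, 5 mm thick, about 60 g, lying flat in the wide part of the tray at the start. Origin: centre of its underside; z is its axis.
- tester: Grey dead-weight pressure tester, fixed to the bench: housing 200 x 150 x 55 mm with a steel column in the middle. Origin: centre of its underside, z up.
- seat (a point): Centre of the upper face of the tester's round flat platform, 32 mm diameter, 100 mm above the bench (45 mm above the housing). The disc lies on it and overhangs it by 6 mm all round. Below the 5 mm thick platform rim the column is 22 mm in diameter. Fixed.
- gauge: Bystander: black round pressure gauge lying on its back, 64 mm diameter, 28 mm high, brass stem. Origin: centre of its underside.
- knob_weight: Bystander: steel cylinder weight with a knob, 38 mm diameter, 52 mm tall, standing. Origin: centre of its underside.
- driver: Bystander: screwdriver lying on the bench, about 200 mm long. Origin: centre of its underside.

How it is judged:
On the way, in this order (a step that is already met when the one before it is completed fails the run):
1. the tray is tipped up by its bar (value of joint tray above 0.25 rad), for 0.1 s.
2. the tray is level again and the disc sits in the V-shaped nook (value of joint tray below 0.06 rad and distance between disc and tray_nook below 0.008 m), for 0.1 s.
At the end, for the whole second after the job is handed in: The disc lies flat (within 0.1 rad) and at rest on the tester's platform, its centre within 8 mm of the platform's centre, either face up; the tray is level again (joint below 0.06 rad) (horizontal distance between disc and seat below 0.008 m and z of disc in the frame of seat between -0.003 and 0.009 m and angle between the z axis of disc and the z axis of tester, either way round below 0.1 rad and linear speed of disc below 0.03 m/s and value of joint tray below 0.06 rad); the robot touches nothing.
It fails at once if the gripper touches the disc while it is still in the wide part of the tray or in its throat (contact force between the fingers and disc above 0.3 N and x of disc in the frame of tray_hinge below 0.015 m and distance between disc and tray_hinge below 0.14 m and height (world z) of disc below 0.08 m).
It fails at once if the tray is let fall shut (velocity of joint tray below -3 rad/s).
It fails at once if the disc is dropped on the tester instead of laid down (contact force between the fingers and disc below 0.05 N and horizontal distance between disc and seat below 0.05 m and linear speed of disc above 0.5 m/s).
It fails at once if a bystander is moved by more than 30 mm (distance of any of gauge, knob_weight, driver from where it was at the start of the episode above 0.03 m).
It also fails if it takes over 62 s, if anything falls off the work surface, if the arm or the gripper's body presses on something with over 40 N, if the wrist force passes 120 N, or if a joint passes its speed limit or range.

## Working session

There is one attempt and no reset: what is moved stays moved. The work goes in short steps, Python scripts to look and compute and a tool call to move; the robot and the scene stay as the last step left them, time stands still between calls to the robot, and variables do not carry over. Pictures are saved under pics/ and viewed, at most 10 in all, crops included, and the job is handed in when it is done.

```bash
ls; mkdir -p pics; python3 - <<'E'
from bench import r
import cv2,pickle
for n in("side","top"):
    d=r.get_image(n); cv2.imwrite(f"pics/{n}0.png",d["image"][:,:,::-1]); pickle.dump({k:d[k] for k in("mtx","rvec","tvec")},open(n+".pkl","wb"))
    print(n,d["mtx"],d["rvec"],d["tvec"])
print(r.state())
E
```

```text
bench.py
pics
side [[381.50901515   0.         319.82948604]
 [  0.         381.50901515 199.23945799]
 [  0.           0.           1.        ]] [ 0.85208444 -2.65033227  0.9681027 ] [0.53817801 0.26587781 0.75053405]
top [[385.78414299   0.         322.5378175 ]
 [  0.         385.78414299 196.94675002]
 [  0.           0.           1.        ]] [ 2.19901278 -2.17097527  0.11428286] [0.06211526 0.60432559 0.92529045]
{'t': 0.1, 'joint_positions': array([-1.01686649e+00,  3.59350730e-01,  1.11473156e-02, -3.03231212e-04,
       -1.22409205e+00, -2.88102681e-01]), 'qd': array([-0.00041146, -0.00100398,  0.00042979,  0.00153233,  0.00037547,
       -0.00114424]), 'joint_efforts': array([-6.38040674e-04, -5.84164345e+01,  2.93754065e+01,  7.01557070e+00,
        1.01825219e-02, -5.01000056e-05]), 'tool_pos': array([ 0.17718702, -0.65087748,  0.22569301]), 'orientation': array([ 3.14007431e+00, -1.52672464e-04, -2.87586863e+00]), 'contact_force': array([ 1.31703019, -0.61040123,  0.45790798]), 'moment': array([-0.03925517,  0.01750544, -0.03553401]), 'grasp_force': 0.0, 'gripper_width': 0.9987291228728138}
```

View pics/top0.png

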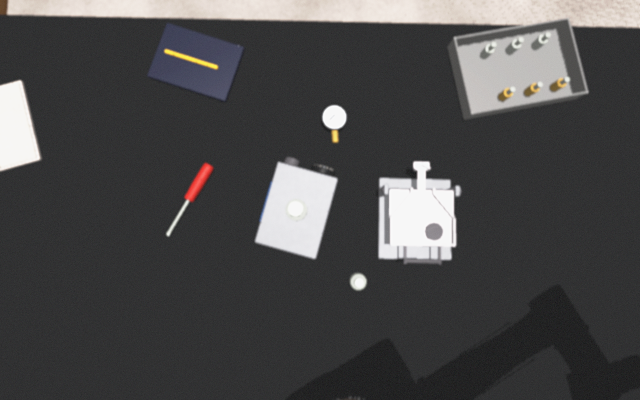

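View pics/side0.png

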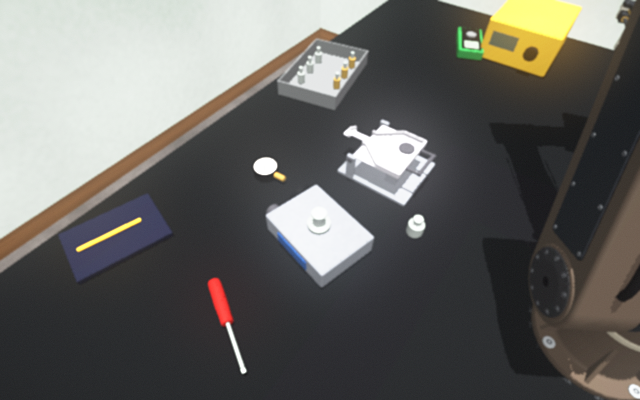

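Top view: the tray's bar is near (423,262), its nook near (421,165), the disc at (434,231) and the tester platform at (296,209). The side view shows the same layout, with the knob weight between tester and tray. I'll enlarge both for measuring.

```bash
cat > h.py <<'E'
import cv2,pickle,numpy as np
C={n:pickle.load(open(n+".pkl","rb")) for n in("side","top")}
def ray(n,u,v,z):
    c=C[n];R=cv2.Rodrigues(c["rvec"])[0];t=np.ravel(c["tvec"])
    p=cv2.undistortPoints(np.array([[[u,v]]],float),c["mtx"],None).ravel()
    d=R.T@[*p,1];o=-R.T@t
    return o+d*(z-o[2])/d[2]
def proj(n,P):
    c=C[n];return cv2.projectPoints(np.array(P,float).reshape(-1,1,3),c["rvec"],c["tvec"],c["mtx"],None)[0].reshape(-1,2)
E
python3 - <<'E'
import cv2,numpy as np
from h import *
a=cv2.imread("pics/top0.png")[150:275,370:470];b=cv2.imread("pics/side0.png")[110:210,330:445]
f=lambda i,k:cv2.resize(i,None,fx=k,fy=k,interpolation=cv2.INTER_CUBIC)
A=f(a,4.0);B=f(b,3.4)
o=np.zeros((500,800,3),np.uint8);o[:500,:400]=A;o[:340,400:791]=B
cv2.imwrite("pics/c1.png",o)
print(ray("top",423,262,.075),ray("top",421,165,.07),ray("top",434,231,.073),ray("top",296,209,.1),ray("side",319,224,.1), ray("top",358.5,282,.05))
E
```

```text
[ 0.45124624 -0.16360408  0.075     ] [ 0.67905704 -0.16265625  0.07      ] [ 0.52302959 -0.19074935  0.073     ] [0.5687844  0.13084665 0.1       ] [0.55128429 0.1585659  0.1       ] [ 0.40097753 -0.01705942  0.05      ]
```

View pics/c1.png

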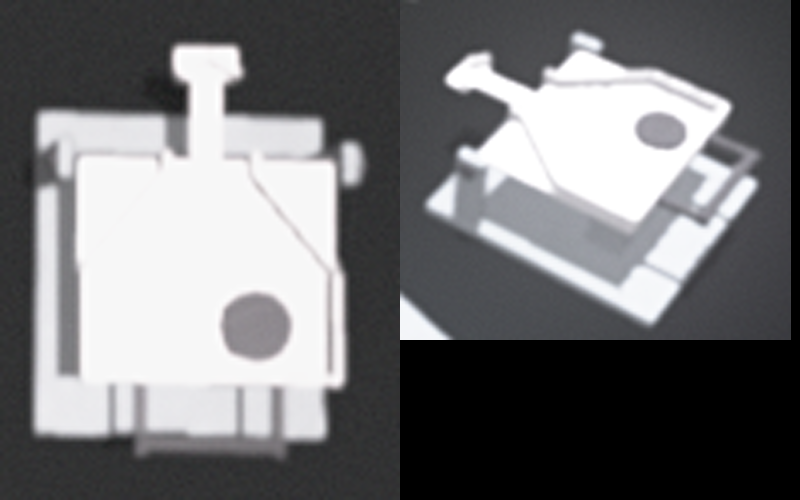

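The crop shows the stand's base corners, both hinge cheeks, the bar, and the disc at crop (257,326) near the -y back of the tray. Next I fit the stand pose to these points and enlarge the tester.

```bash
python3 - <<'E'
from h import *
from scipy.optimize import least_squares
T=[((38,111),(.1,.09,.01)),((322,120),(.1,-.09,.01)),((35,434),(-.1,.09,.01)),((327,439),(-.1,-.09,.01)),((63,158),(.065,.084,.072)),((350,163),(.065,-.084,.072)),((212,443),(-.1,0,.078)),]
S=[((425,207),(.1,.09,.01)),((652,323),(-.1,.09,.01)),((757,182),(-.1,-.09,.01)),((467,155),(.065,.084,.076)),((586,42),(.065,-.084,.076))]
up=lambda p,k,o,x0:((p[0]-x0+.5)/k-.5+o[0],(p[1]+.5)/k-.5+o[1])
tp=np.array([up(p,4,(370,150),0) for p,_ in T]);sp=np.array([up(p,3.4,(330,110),400) for p,_ in S])
def W(q,P):
    P=np.array(P);c,s=np.cos(q[2]),np.sin(q[2]);return np.c_[q[0]+c*P[:,0]-s*P[:,1],q[1]+s*P[:,0]+c*P[:,1],P[:,2]]
f1=lambda q:(proj("top",W(q,[p for _,p in T]))-tp).ravel()
f2=lambda q:(proj("side",W(q,[p for _,p in S]))-sp).ravel()
for f in(f1,f2,lambda q:np.r_[f1(q),f2(q)]):
    s=least_squares(f,[.55,-.16,0],loss="soft_l1");q=s.x;print(q,np.round(f(q),1))
print("bar,hinge,nook",W(q,[(-.1,0,.075),(.065,0,.066),(.099,0,.07)]))
print("disc",ray("top",*up((257,326),4,(370,150),0),.075),ray("side",*up((661,130),3.4,(330,110),400),.075))
a=cv2.imread("pics/top0.png")[155:265,250:345];b=cv2.imread("pics/side0.png")[180:290,260:380]
o=np.zeros((500,800,3),np.uint8)
A=cv2.resize(a,None,fx=4,fy=4,interpolation=2);B=cv2.resize(b,None,fx=3.4,fy=3.4,interpolation=2)
o[:A.shape[0],:A.shape[1]]=A;o[:B.shape[0],390:390+B.shape[1]]=B
cv2.imwrite("pics/c2.png",o)
E
```

```text
[ 0.55458384 -0.16214753 -0.00641146] [ 0.1  0.5 -0.  -0.3  0.4 -0.2 -0.4 -0.2  0.6 -0.1 -0.3  0.1 -0.2  0.3]
[ 0.55293916 -0.15732719 -0.00888508] [-0.4 -0.6 -0.2 -0.   0.   0.1  1.4  0.8 -0.2 -0.2]
[ 0.55435968 -0.16119272 -0.00741694] [-0.3  0.5 -0.4 -0.2 -0.1 -0.2 -0.9 -0.1  0.2 -0.  -0.7  0.3 -0.6  0.4
 -0.1 -1.7  0.  -1.3  0.1 -1.   1.8 -0.2 -0.1 -1.1]
bar,hinge,nook [[ 0.45436243 -0.16045103  0.075     ]
 [ 0.61935789 -0.16167481  0.066     ]
 [ 0.65335696 -0.16192699  0.07      ]]
disc [ 0.52273025 -0.18983805  0.075     ] [ 0.51991856 -0.18488576  0.075     ]
```

View pics/c2.png

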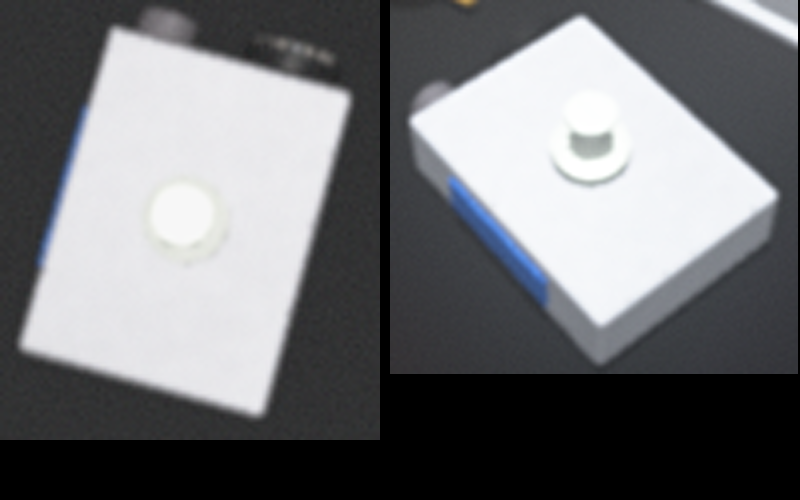

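Seat platform: top crop (181,215), side crop (590,114). I now compute the seat and the shift to above the bar.

```bash
cat >> h.py <<'E'
from scipy.spatial.transform import Rotation as Ro
def go(x,y,z,yaw):
    from bench import r
    s=r.state();R=Ro.from_euler("xyz",s["orientation"])
    d=R.inv().apply(np.array([x,y,z])-s["tool_pos"])
    w=-(yaw-s["orientation"][2]);w=(w+np.pi)%(2*np.pi)-np.pi
    print("t",round(s["t"],2),"shift",d.round(4),"turn",round(w,3))
E
python3 - <<'E'
from h import *
u=lambda p,k,o,x0:((p[0]-x0+.5)/k-.5+o[0],(p[1]+.5)/k-.5+o[1])
print(ray("top",*u((181,215),4,(250,155),0),.1),ray("side",*u((590,114),3.4,(260,180),390),.1))
go(.4550,-.1605,.14,-1.578)
E
```

```text
[0.57016709 0.13341548 0.1       ] [0.56859603 0.13615758 0.1       ]
t 0.1 shift [-0.3969  0.4001  0.0862] turn -1.298
```
Rate per row ≤ .0625: distance .57 -> 10 rows. A single row repeated 12? "each row is the pose to reach... what a row does not reach only later rows make up". Safe height: bring at z .14 OK above tray (.082). Travel crosses nothing higher? knob weight .052; fine. Opening 0.25.

The rows are not in the units I measure in: shifts go in units of 50 mm and turns go in units of 0.25 rad. I convert before sending: 0.4 m is 8, -0.397 m is -7.94, -1.298 rad is -5.192.

run_rows:
  deltas:
    - [[0.25,-2,2,0.4,-1.2],[0.25,-4,4,0.8,-2.4],[0.25,-6,6,1.2,-3.6],[0.25,-7.94,8,1.72,-5.192],[0.25,-7.94,8,1.72,-5.192],[0.25,-7.94,8,1.72,-5.192],[0.25,-7.94,8,1.72,-5.192],[0.25,-7.94,8,1.72,-5.192],[0.25,-7.94,8,1.72,-5.192],[0.25,-7.94,8,1.72,-5.192],[0.25,-7.94,8,1.72,-5.192],[0.25,-7.94,8,1.72,-5.192]]

```text
t: 1.6
tool_pos: [0.4547, -0.1619, 0.1406]
orientation: [3.141, -0.0, -1.579]
contact_force: [-0.1, -0.1, -1.2]
gripper_width: 0.251
grasp_force: 0.0
```

```bash
python3 - <<'E'
from h import *
from bench import r
go(.4550,-.1605,.061,-1.578)
a=r.get_image("top")["image"][150:275,370:470,::-1];b=r.get_image("side")["image"][80:210,330:445,::-1]
o=np.zeros((500,800,3),np.uint8)
A=cv2.resize(a,None,fx=4,fy=4,interpolation=2);B=cv2.resize(b,None,fx=3.4,fy=3.4,interpolation=2)
o[:A.shape[0],:A.shape[1]]=A;o[:B.shape[0],400:400+B.shape[1]]=B
cv2.imwrite("pics/c3.png",o)
E
```

```text
t 1.6 shift [-0.0014 -0.0003  0.0796] turn -0.001
```

View pics/c3.png

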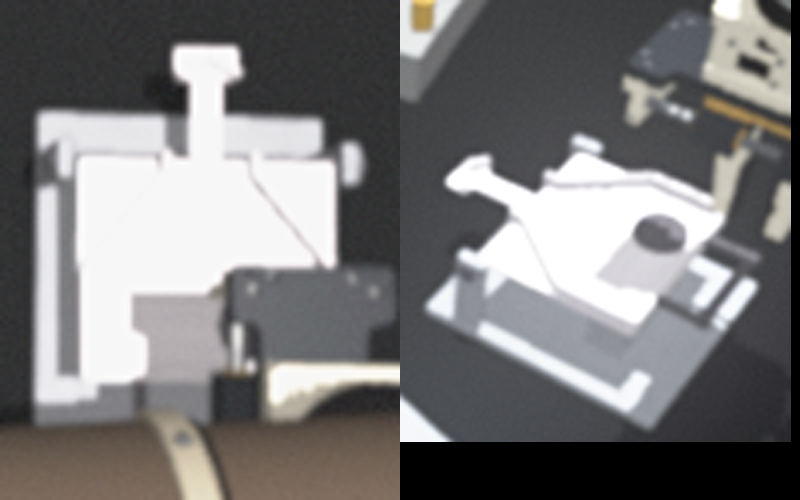

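The gripper hangs above the bar, its fingertips near side-crop (727,210) and (777,238) with the bar just below. I check this against the projected TCP, to tell the camera bias.

```bash
python3 - <<'E'
from h import *
P=[]
for dx in(.011,.011+.0105,-.011,-.011-.021):
  for dy in(-.0095,.0095): P.append((.4547+dx,-.1619+dy,.1406))
p=proj("side",P);print(((p-[330,80])*3.4+[400,0]).round())
# bar end positions predicted in same crop
p=proj("side",[(.4544,-.1605+s,.075) for s in(-.037,0,.037)]);print(((p-[330,80])*3.4+[400,0]).round())
E
```

```text
[[739. 203.]
 [727. 218.]
 [725. 197.]
 [713. 211.]
 [768. 215.]
 [757. 230.]
 [797. 228.]
 [785. 243.]]
[[747. 257.]
 [725. 286.]
 [703. 315.]]
```

To row units: 0.079 m is 1.58, 0.02 m is 0.4.

run_rows:
  deltas:
    - [[0.28,0,0.04,0.4,0],[0.28,0,0.04,0.8,0],[0.28,0,0.04,1.1,0],[0.28,0,0.04,1.3,0],[0.28,0,0.04,1.44,0],[0.28,0,0.04,1.58,0],[0.28,0,0.04,1.58,0]]

```text
t: 2.58
tool_pos: [0.4531, -0.1611, 0.0613]
orientation: [3.141, -0.0, -1.578]
contact_force: [-0.6, -0.7, 0.2]
gripper_width: 0.278
grasp_force: 0.0
```

```bash
python3 - <<'E'
from h import *
from bench import r
b=r.get_image("side")["image"][110:190,380:460,::-1]
cv2.imwrite("pics/c4.png",cv2.resize(b,None,fx=6,fy=6,interpolation=2))
E
```

```text
(no output)
```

View pics/c4.png

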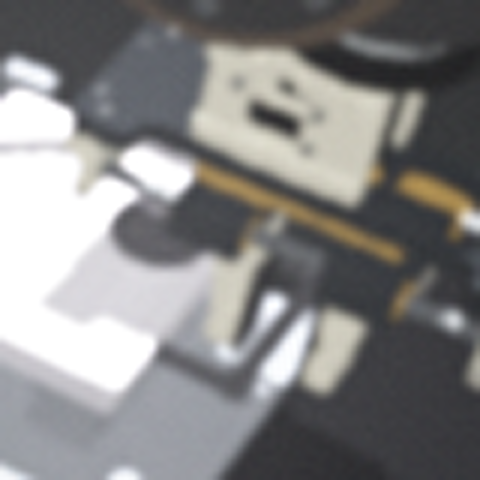

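The bar runs from about (305,255) to (240,365), between the two fingertips at (225,340) and (320,390), with nothing touching. Closing.

run_rows:
  deltas:
    - [[0.2,0,0,0,0],[0,0,0,0,0],[0,0,0,0,0],[0,0,0,0,0]]

```text
t: 3.12
tool_pos: [0.4545, -0.161, 0.0619]
orientation: [-3.139, -0.0, -1.577]
contact_force: [4.0, 0.2, -2.1]
gripper_width: 0.1
grasp_force: 30.0
```

```bash
python3 -c "
from bench import r;print(r.state()['tool_pos'])
import numpy as np
p=np.arctan2(9,165);R=np.hypot(9,165)
for t in np.arange(0,.9,.05):print(round(t,2),(165-R*np.cos(t+p)).round(1),(R*np.sin(t+p)-9).round(1))"
```

```text
[ 0.45450395 -0.16096191  0.06193338]
0.0 0.0 0.0
0.05 0.7 8.2
0.1 1.7 16.4
0.15 3.2 24.6
0.2 5.1 32.6
0.25 7.4 40.5
0.3 10.0 48.4
0.35 13.1 56.0
0.4 16.5 63.5
0.45 20.3 70.9
0.5 24.5 78.0
0.55 29.0 84.9
0.6 33.9 91.6
0.65 39.1 98.0
0.7 44.6 104.2
0.75 50.4 110.1
0.8 56.5 115.6
0.85 62.9 120.9
```

run_rows:
  deltas:
    - [[0,0,-0.04,0,0],[0,0,-0.06,-0.16,0],[0,0,-0.08,-0.32,0],[0,0,-0.1,-0.5,0],[0,0,-0.14,-0.66,0],[0,0,-0.18,-0.81,0],[0,0,-0.24,-0.96,0],[0,0,-0.3,-1.12,0],[0,0,-0.37,-1.27,0],[0,0,-0.44,-1.42,0],[0,0,-0.53,-1.56,0],[0,0,-0.53,-1.56,0]]

```text
t: 4.62
tool_pos: [0.4778, -0.1613, 0.1398]
orientation: [3.138, 0.0, -1.578]
contact_force: [-9.3, 1.5, 2.7]
gripper_width: 0.102
grasp_force: 30.0
```

To row units: -0.043 m is -0.86, -0.0375 m is -0.75.

run_rows:
  deltas:
    - [[0,0,-0.06,-0.14,0],[0,0,-0.16,-0.27,0],[0,0,-0.26,-0.4,0],[0,0,-0.37,-0.52,0],[0,0,-0.48,-0.64,0],[0,0,-0.6,-0.75,0],[0,0,-0.73,-0.86,0],[0,0,-0.73,-0.86,0],[0,0,-0.73,-0.86,0],[0,0,-0.73,-0.86,0],[0,0,-0.73,-0.86,0],[0,0,-0.73,-0.86,0]]

```text
t: 6.12
tool_pos: [0.5161, -0.1618, 0.1841]
orientation: [3.142, -0.001, -1.577]
contact_force: [-7.6, 1.0, 8.4]
gripper_width: 0.097
grasp_force: 30.0
```

run_rows:
  deltas:
    - [[0,0,0,0,0],[0,0,0,0,0],[0,0,0,0,0],[0,0,0,0,0],[0,0,0,0,0],[0,0,0,0,0],[0,0,0,0,0],[0,0,0,0,0],[0,0,0,0,0],[0,0,0,0,0]]

```text
t: 7.38
tool_pos: [0.5161, -0.1618, 0.1841]
orientation: [-3.142, -0.001, -1.577]
contact_force: [-7.8, 1.3, 7.6]
gripper_width: 0.103
grasp_force: 30.0
```

```bash
python3 - <<'E'
from h import *
from bench import r
b=r.get_image("side")["image"][70:210,320:460,::-1]
cv2.imwrite("pics/c5.png",cv2.resize(b,None,fx=4,fy=4,interpolation=2))
E
```

```text
(no output)
```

View pics/c5.png

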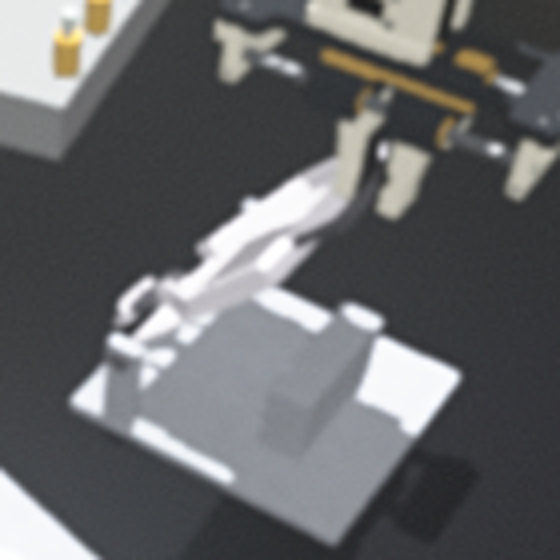

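The tray is tipped and a dark shape shows at the nook (about (130,315)). Lowering along the same arc.

To row units: 0.0805 m is 1.61, 0.0725 m is 1.45.

run_rows:
  deltas:
    - [[0,0,0.13,0.11,0],[0,0,0.25,0.22,0],[0,0,0.36,0.34,0],[0,0,0.47,0.46,0],[0,0,0.57,0.59,0],[0,0,0.67,0.72,0],[0,0,0.75,0.86,0],[0,0,0.83,1,0],[0,0,0.91,1.15,0],[0,0,0.98,1.3,0],[0,0,1.04,1.45,0],[0,0,1.09,1.61,0]]

```text
t: 8.93
tool_pos: [0.4617, -0.1612, 0.1017]
orientation: [-3.141, -0.0, -1.578]
contact_force: [-4.1, -1.8, 1.7]
gripper_width: 0.104
grasp_force: 30.0
```

run_rows:
  deltas:
    - [[0,0,0.04,0.15,0],[0,0,0.08,0.31,0],[0,0,0.1,0.48,0],[0,0,0.12,0.64,0],[0,0,0.13,0.75,0],[0,0,0.13,0.81,0],[0,0,0.13,0.81,0]]

```text
t: 9.8
tool_pos: [0.4546, -0.1611, 0.061]
orientation: [3.14, -0.0, -1.578]
contact_force: [-4.6, -1.9, -1.0]
gripper_width: 0.101
grasp_force: 30.0
```

run_rows:
  deltas:
    - [[0.28,0,0,0,0],[0.28,0,0,0,0],[0.28,0,0,0,0],[0.28,0,0,-0.6,0],[0.28,0,0,-1.6,0],[0.28,0,0.6,-2.4,0],[0.5,0,1.2,-2.8,0],[0.5,0,1.6,-2.8,0],[0.5,0,1.6,-2.8,0]]

```text
t: 10.92
tool_pos: [0.3743, -0.1603, 0.2014]
orientation: [-3.141, 0.001, -1.578]
contact_force: [0.2, 0.6, -0.5]
gripper_width: 0.49
grasp_force: 0.0
```

```bash
python3 - <<'E'
from h import *
from bench import r
a=r.get_image("top")["image"][150:275,370:470,::-1];b=r.get_image("side")["image"][100:210,330:445,::-1]
o=np.zeros((500,800,3),np.uint8)
A=cv2.resize(a,None,fx=4,fy=4,interpolation=2);B=cv2.resize(b,None,fx=3.4,fy=3.4,interpolation=2)
o[:A.shape[0],:A.shape[1]]=A;o[:B.shape[0],400:400+B.shape[1]]=B
cv2.imwrite("pics/c6.png",o)
p=proj("top",[(.6537,-.1622,.075)]);print((p-[370,150])*4)
E
```

```text
[[205.97488583 101.06050103]]
```

View pics/c6.png

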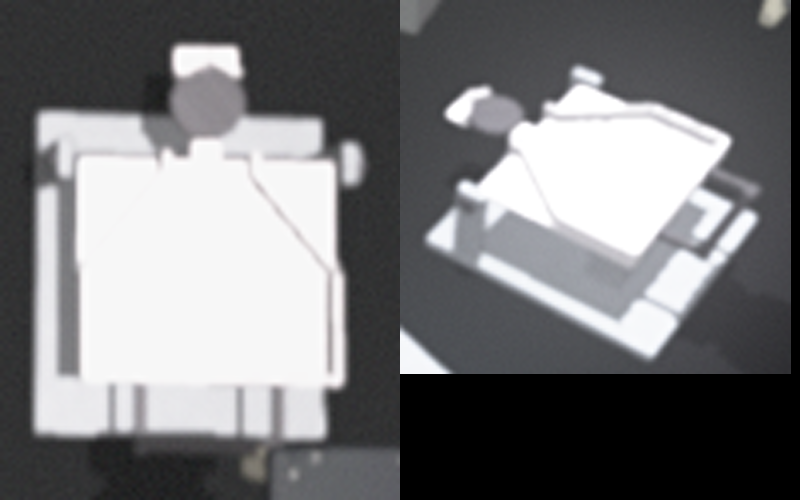

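The disc sits in the nook at crop (208,103), where predicted (206,101), and the tray is level.

```bash
python3 - <<'E'
from h import *
go(.6535,-.1625,.14,3.134)
print(ray("top",370+208.5/4-.5,150+103.5/4-.5,.075),ray("side",330+97.5/3.4-.5,100+115.5/3.4-.5,.075))
E
```

```text
t 11.03 shift [ 2.00e-04 -2.78e-01  6.11e-02] turn 1.572
[ 0.65344296 -0.16250851  0.075     ] [ 0.64949468 -0.15944406  0.075     ]
```

To row units: -0.278 m is -5.56, -0.24 m is -4.8, 1.572 rad is 6.288.

run_rows:
  deltas:
    - [[0.75,0,-1,0,0.72],[0.75,0,-2,0,1.44],[0.75,0,-3,0,2.16],[0.75,0,-4,0,2.88],[0.75,0,-4.8,0,3.6],[0.75,0,-5.56,0.4,4.32],[0.75,0,-5.56,0.8,5.04],[0.75,0,-5.56,1.22,5.76],[0.75,0,-5.56,1.22,6.288],[0.75,0,-5.56,1.22,6.288],[0.75,0,-5.56,1.22,6.288]]

```text
t: 12.4
tool_pos: [0.6536, -0.1625, 0.1398]
orientation: [-3.141, -0.001, 3.136]
contact_force: [0.8, 0.0, 0.2]
gripper_width: 0.751
grasp_force: 0.0
```

```bash
python3 -c "
from h import *
go(.6535,-.1625,.0545,3.134)"
```

```text
t 12.4 shift [ 0.0001 -0.      0.0853] turn 0.002
```

To row units: 0.085 m is 1.7, 0.08 m is 1.6.

run_rows:
  deltas:
    - [[0.75,0,0,0.4,0],[0.75,0,0,0.8,0],[0.75,0,0,1.1,0],[0.75,0,0,1.4,0],[0.75,0,0,1.6,0],[0.75,0,0,1.7,0],[0.75,0,0,1.7,0]]

```text
t: 13.28
tool_pos: [0.6533, -0.1625, 0.0555]
orientation: [-3.142, -0.0, 3.134]
contact_force: [0.4, 0.7, 0.6]
gripper_width: 0.749
grasp_force: 0.0
```

run_rows:
  deltas:
    - [[0.6,0,0,0,0],[0.55,0,0,0,0],[0.5,0,0,0,0],[0.4,0,0,0,0],[0.4,0,0,0,0],[0.4,0,0,0,0]]

```text
t: 14.02
tool_pos: [0.6534, -0.1624, 0.0558]
orientation: [-3.142, 0.0, 3.133]
contact_force: [-0.6, 0.8, 3.1]
gripper_width: 0.484
grasp_force: 30.0
```

To row units: -0.1 m is -2, -0.08 m is -1.6.

run_rows:
  deltas:
    - [[0.4,0,0,-0.2,0],[0.4,0,0,-0.5,0],[0.4,0,0,-1,0],[0.4,0,0,-1.6,0],[0.4,0,0,-2,0],[0.4,0,0,-2,0]]

```text
t: 14.78
tool_pos: [0.6546, -0.1626, 0.1586]
orientation: [-3.141, 0.005, 3.134]
contact_force: [-0.2, -0.4, -1.3]
gripper_width: 0.482
grasp_force: 30.0
```

```bash
python3 - <<'E'
from h import *
from bench import r
go(.570,.1336,.156,3.134)
im=cv2.imread("pics/top0.png");g=im[155:265,250:345].min(2)
for th in (238,244,250):
    m=(cv2.resize(g,None,fx=4,fy=4,interpolation=2)>th).astype(np.uint8)
    n,l,s,c=cv2.connectedComponentsWithStats(m)
    for i in range(1,n):
        if 800<s[i,4]<8000: print(th,s[i],c[i],ray("top",250+(c[i][0]+.5)/4-.5,155+(c[i][1]+.5)/4-.5,.1))
E
```

```text
t 14.78 shift [0.087  0.2955 0.0022] turn -0.0
238 [ 152  185   61   59 2778] [181.77789777 213.81785457] [0.57084249 0.13298806 0.1       ]
244 [ 154  188   56   54 2379] [181.66624632 214.26775956] [0.5705868  0.13304651 0.1       ]
```

To row units: 0.0849 m is 1.698, 0.295 m is 5.9.

run_rows:
  deltas:
    - [[0.4,0.18,0.6,0,0],[0.4,0.44,1.5,0,0],[0.4,0.72,2.5,0,0],[0.4,1,3.5,0,0],[0.4,1.28,4.5,0,0],[0.4,1.52,5.3,0,0],[0.4,1.698,5.9,0,0],[0.4,1.698,5.9,0,0],[0.4,1.698,5.9,0,0],[0.4,1.698,5.9,0,0]]

```text
t: 16.02
tool_pos: [0.5708, 0.1324, 0.1553]
orientation: [-3.141, -0.0, 3.132]
contact_force: [0.3, -0.3, -1.0]
gripper_width: 0.484
grasp_force: 30.0
```

```bash
python3 - <<'E'
from h import *
from bench import r
go(.5708,.1332,.0865,3.134)
a=r.get_image("top")["image"][155:265,250:345,::-1];b=r.get_image("side")["image"][150:270,260:380,::-1]
o=np.zeros((500,800,3),np.uint8)
A=cv2.resize(a,None,fx=4,fy=4,interpolation=2);B=cv2.resize(b,None,fx=3.4,fy=3.4,interpolation=2)
o[:A.shape[0],:A.shape[1]]=A;o[:B.shape[0],390:390+B.shape[1]]=B
cv2.imwrite("pics/c7.png",o)
s=r.state();P=s["tool_pos"]+[0,0,.0142]
print(s["tool_pos"],((proj("side",[P])-[260,150])*3.4+[390,0]))
E
```

```text
t 16.02 shift [-0.      0.0008  0.0688] turn -0.002
[0.57091348 0.13242517 0.15541193] [[590.70014532 135.72516844]]
```

View pics/c7.png

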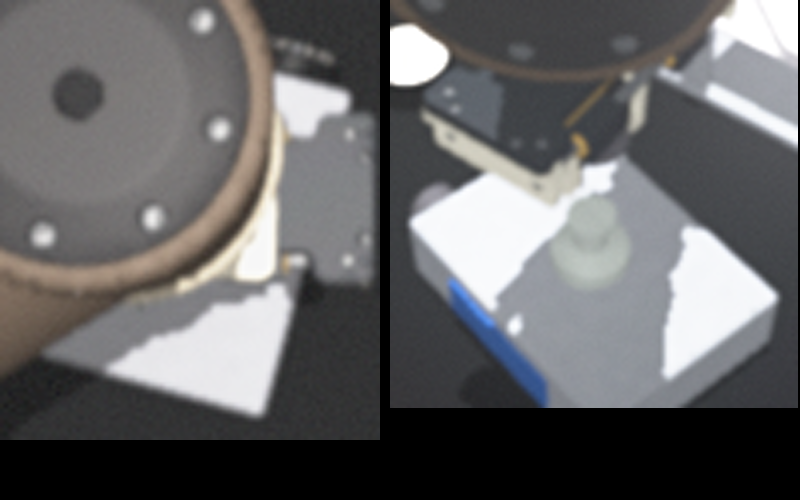

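The disc is held flat (dark edge near (600,150)) over the platform, centred at (590,216) in the side crop. Lowering gently.

To row units: 0.067 m is 1.34, 0.066 m is 1.32.

run_rows:
  deltas:
    - [[0.4,0,0.016,0.2,0],[0.4,0,0.016,0.5,0],[0.4,0,0.016,0.8,0],[0.4,0,0.016,1,0],[0.4,0,0.016,1.16,0],[0.4,0,0.016,1.26,0],[0.4,0,0.016,1.32,0],[0.4,0,0.016,1.34,0],[0.4,0,0.016,1.34,0]]

```text
t: 17.25
tool_pos: [0.5709, 0.1341, 0.0888]
orientation: [3.141, 0.0, 3.133]
contact_force: [0.6, 0.2, -0.6]
gripper_width: 0.483
grasp_force: 30.0
```

run_rows:
  deltas:
    - [[0.4,0,0,0.02,0],[0.4,0,0,0.02,0],[0.4,0,0,0.02,0]]

```text
t: 17.62
tool_pos: [0.5708, 0.1341, 0.0876]
orientation: [3.142, 0.0, 3.133]
contact_force: [-0.1, 0.0, -1.1]
gripper_width: 0.486
grasp_force: 30.0
```

run_rows:
  deltas:
    - [[0.4,0,0,0.02,0],[0.4,0,0,0.02,0],[0.4,0,0,0.02,0]]

```text
t: 18.0
tool_pos: [0.5708, 0.134, 0.0865]
orientation: [-3.142, -0.0, 3.133]
contact_force: [-0.0, 0.5, -0.9]
gripper_width: 0.485
grasp_force: 30.0
```

run_rows:
  deltas:
    - [[0.4,0,0,0.02,0],[0.4,0,0,0.02,0],[0.4,0,0,0.02,0]]

```text
t: 18.38
tool_pos: [0.5709, 0.1341, 0.0858]
orientation: [3.142, 0.0, 3.133]
contact_force: [-0.7, -0.3, 3.0]
gripper_width: 0.476
grasp_force: 30.0
```

Contact felt (+4 N in z). Releasing and withdrawing.

run_rows:
  deltas:
    - [[0.52,0,0,0,0],[0.58,0,0,0,0],[0.65,0,0,0,0],[0.75,0,0,0,0],[0.75,0,0,0,0]]

```text
t: 19.0
tool_pos: [0.5708, 0.134, 0.0855]
orientation: [-3.142, -0.0, 3.133]
contact_force: [1.0, -0.1, -0.4]
gripper_width: 0.742
grasp_force: 0.0
```

run_rows:
  deltas:
    - [[0.75,0,0,-0.4,0],[0.75,0,0,-1.2,0],[0.75,0,0,-2,0],[0.75,1,-1,-2.4,0],[0.75,2,-2,-2.4,0],[0.75,3,-3,-2.4,0],[0.75,3,-3,-2.4,0],[0.75,3,-3,-2.4,0]]

```text
t: 20.0
tool_pos: [0.4188, -0.0156, 0.2062]
orientation: [3.141, 0.002, 3.132]
contact_force: [-0.2, 0.2, 0.2]
gripper_width: 0.747
grasp_force: 0.0
```

```bash
python3 - <<'E'
from h import *
from bench import r
A0=r.get_image("top")["image"][...,::-1];a=A0[155:265,250:345];b=r.get_image("side")["image"][110:290,260:440,::-1]
o=np.zeros((500,800,3),np.uint8)
A=cv2.resize(a,None,fx=4,fy=4,interpolation=2);B=cv2.resize(b,None,fx=2.2,fy=2.2,interpolation=2)
o[:A.shape[0],:A.shape[1]]=A;o[:B.shape[0],390:390+B.shape[1]]=B
cv2.imwrite("pics/c8.png",o)
print((proj("top",[(.5708,.1332,.105)])-[250,155])*4,r.state()["tool_pos"])
E
```

```text
[[179.42817875 211.87102453]] [ 0.42035986 -0.01442204  0.20600575]
```

View pics/c8.png

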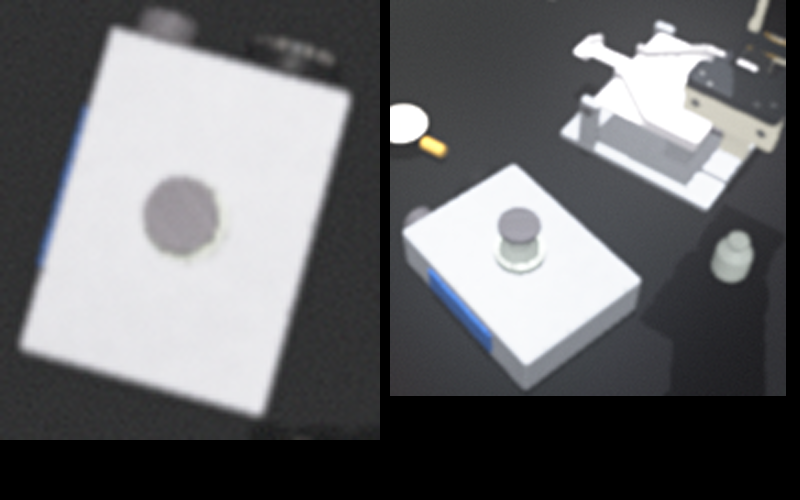

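The disc lies flat on the platform at crop (181,216). The expected centre is (179,212), so it is about 2 mm off at most. The tray is level and the bystanders have not moved.

```bash
python3 -c "
from bench import r
print(r.hand_in())"
```

```text
the job is handed in; nothing more can be done
None
```

I tipped the tray so the disc slid into the nook, lowered it level, laid the disc flat about 2 mm off the platform's centre by camera, and handed the job in at about 20 s; no verdict came back.

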